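Snap the end cover onto a flange bearing unit and keep it pressed

ROBOT

A 6-joint arm with a two-finger parallel gripper is mounted at the origin on the work surface. World frame = base frame: x ahead of the robot, y to its left, z up, the work surface at z = 0. Lengths are in mm, angles in degrees, forces in N, time in s.
With the tool pointing down it reaches from about 325 to 925 mm from the base axis. Payload 3.1 kg.
Tool frame: the origin (TCP) lies midway between the tips of the shut fingers; the grasp point (between the pads) lies 19 mm behind it; z points along the fingers, y is the line along which they close (so a half turn about z gives the same grasp; the last joint's range is limited). The gripper opens to 85 mm and grips with 20 to 120 N. Pads are 22 mm wide; open, the fingers measure 114 mm over their backs; the gripper's body (76 mm by 85 mm) begins 54 mm behind the grasp point. The pads swing forward as they close: fully open they stand 13 mm farther back than shut.
Start: joints at [-76.158, 12.427, 92.441, -0, 75.132, -6.429], TCP at [216.562, -586.293, 207.6] pointing down, gripper open.
Joint ranges: [-157.48, 157.48], [-44.54, 120.13], [17.64, 146.25], [-64.5, 244.5], [7.68, 150.69], [-147.95, 147.95]. Speed limits (degrees/s): [159.86, 159.86, 180, 180, 180, 180].

INTERFACE

Orientations are given as a 3x3 rotation matrix whose columns are the frame's x, y, z axes.
In Python, from workcell import r, eyes, job gives the robot as it stands.
- The arm moves only by the tool apply_moves, never from a script. Its argument "steps" is a list of rows, each an object with "twist": the turn, a rotation vector about the tool's x, y, z in degrees, a list of three; "dp": the shift along the tool's x, y, z in mm, a list of three; "gripper": the closure in counts, from 0 (fully open) to 255 (shut). In form: [{"twist": [rx, ry, rz], "dp": [dx, dy, dz], "gripper": gripper}, ...]. A call has 1 to 20 rows; each row shifts and turns the commanded pose from where the row before left it, along the tool's axes as they then stand; what a row does not reach is not made up. A row lasts 1/8 s, in which the tool goes at most 62.5 mm and 10.7 degrees, less where a joint would pass 70% of its speed; a pose out of reach is approached as far as the arm can. A call with a gripper value outside its range is refused whole. The fingers move at their own pace and stop on an object; "grip_force" is the grip in N (left out, the last holds). Time passes only in rows, so rows that do not move let the fingers close. It gives the time, the measured TCP pose, the force, the opening and the grip force at its end, in the units of the state.
- r.get_obs(): the state, without advancing time (a new reading comes with each control period).
- eyes.snapshot(name): name is "scene" or "top" or "wrist"; returns (picture, depth): 384x512x3 uint8, red, green, blue; 384x512 float32, mm along the optical axis (not along the pixel's ray), 0 where there is no reading.
- eyes.calibration(name): a dict with "fx", "fy", "cx", "cy" (pixels), "origin" and "orientation" of the camera in the world. Camera axes: x right, y up, looking along -z (the intrinsics and any distortion apply to the point x, -y, -z); pixel columns grow to the right and rows downward; lengths in mm; the calibration is good to about 2 mm. A picture is of the moment at which its call begins: read the wrist's pose just before it. calibration takes no time and is no camera call; for the wrist camera it gives the pose at the moment of the call.
- job.finish_job(): hands the job in; it is judged then, once.
The state is a dict: "t": time; "q": joint angles; "dq": joint speeds; "effort": joint torques, N m; "tool_pos": TCP position; "ee_rot": TCP orientation; "force": force on the tool from outside, world axes, zero at the start; "wrist_torque": the same for the moment, N m; "grip_width": opening from 0.0 (shut) to 1.0 (fully open); "grip_force": force on a finger pad.
Only numpy, scipy, OpenCV 4.12 (cv2) and the standard library are available. Lean on these libraries where they do the work, as an engineer would, in place of code of your own. Each camera call takes 0.05 s, during which the arm holds its last target. There are 200 camera calls.

TASK

Fit the blue end cover to the bearing unit: take the cover out of the open kit drawer, push the drawer fully home past its click, then press the cover squarely into the bore of the unit until it snaps down flush with the face. Finish while still pressing the cover down firmly: do not lift off or let go. Leave the bushing and the collar standing in the drawer, and do not disturb the other parts on the bench.

Things in the scene. Friction and masses are not known exactly. Their poses are not given: they have to be found in the camera images.
- cover: Bright blue snap-fit end cover, 31 mm tall, about 0.15 kg, standing dome up. Origin: centre of its underside, z up through the dome. From below: six sprung clips (52 mm across) round a spigot 45 mm wide, together 13 mm deep; a flat rim 60 mm wide, 3 mm thick; then a straight-sided dome 50 mm wide, 15 mm high with a flat top. Grip it by the dome; press on its top or its rim.
- cover_rim (a point): Centre of the underside of the cover's rim, 13 mm above the cover's origin and 18 mm below the flat top of the dome; this is what lands on the unit's face.
- unit_face (a point): Centre of the bright machined top face of the teal flange bearing unit, 50 mm above the bench, z up. Face 80 mm across; bore mouth 53 mm, tapering to 48 mm, undercut from 5 mm down. Set loosely in the mouth the cover's rim stands about 10 mm up; snapping takes 6 to 9 N over some 3 mm, then the force drops to almost nothing until the rim lands on the face. Any turn of the cover will do.
- drawer (a joint): Opening of the top drawer of the blue-grey kit cabinet, m: 0 fully home, starts at 0.125 to 0.16. It slides with 1 to 2 N until a spring detent checks it 12 mm before home (about 6 N to push through); over the last 5 mm the detent pulls it in and holds it.
- drawer_pull (a point): Middle of the flat front of the top drawer's pull (100 mm wide, 26 mm high, standing 16 mm out from the drawer front), 112 mm above the bench, 38 mm below the cabinet's top. Its x axis points the way the drawer closes (level, into the cabinet), y to the left seen from the front, z up. Moves with the drawer.
- bush: Small flanged brass bushing, 40 mm wide, 30 mm tall, standing in the drawer: leave it in there, upright. Origin under its centre. Cover, bushing and collar lie side by side about 85 mm apart, in any order.
- collar: Steel shaft collar, 42 mm wide, 15 mm tall, lying flat in the drawer: leave it in there. Origin under its centre.
- sleeve: Dark steel flanged sleeve, 90 mm wide, 75 mm tall, standing on the bench; leave alone. Origin under its centre.
- screw: Threaded steel spindle on a 72 mm flange, 130 mm tall, standing on the bench; leave alone. Origin under its centre.
- yoke: Yellow joint yoke with two upright ears, 70 mm wide, 91 mm tall, standing on the bench; leave alone. Origin under its centre.
- wrench: Steel wrench 180 mm long lying flat on the bench; leave alone. Origin under its middle.
- grease: Orange grease jar with black cap, 60 mm wide, 85 mm tall, standing on the bench; leave alone. Origin under its centre.
- drawer_floor (a point): Point on the steel tray's floor, halfway across, 63 mm behind the inside of the drawer front, 86 mm above the bench. The tray is 308 mm wide inside; side walls rise 41 mm above its floor, the drawer front 59 mm.
Things that resemble listed ones, but are neither listed nor needed, are in the scene too. What is shaped like the cover but red is not meant.

How it is judged (in metres and radians):
On the way, in this order (a step that is already met when the one before it is completed fails the run):
1. the cover is lifted out of the drawer (z of cover_rim in the frame of drawer_pull above 0.03 m), for 0.1 s.
2. the drawer is pushed home past its detent (value of joint drawer below 0.003 m), for 0.2 s.
3. the cover is snapped down flush on the face (z of cover_rim in the frame of unit_face between -0.003 and 0.002 m and horizontal distance between cover_rim and unit_face below 0.004 m and angle between cover's own z axis and vertical below 0.06 rad), for 0.2 s.
At the end, for the whole second after the job is handed in: the cover sits snapped in the unit, rim within 2 mm of the face, centred within 4 mm and level within 0.06 rad, the robot still presses it onto the unit with over 5 N, and the drawer is home (under 3 mm open) (all of step 3 and value of joint drawer below 0.003 m and contact force between cover and unit above 5 N and contact force between any of the fingers, the arm and cover above 4 N); the arm keeps its last pose, push and grip.
It fails at once if a part standing or lying on the bench (sleeve, spindle, yoke, wrench, grease jar) is moved over 30 mm (distance of any of sleeve, screw, yoke, wrench, grease from where it was at the start of the episode above 0.03 m).
It fails at once if the bushing in the drawer is tipped over or taken out (angle between bush's own z axis and vertical above 0.6 rad or z of bush in the frame of drawer_pull above 0.03 m).
It fails at once if the collar in the drawer is tipped over or taken out (angle between collar's own z axis and vertical above 0.6 rad or z of collar in the frame of drawer_pull above 0.03 m).
It also fails if it takes over 70 s, if anything falls off the work surface, if the arm or the gripper's body presses on something with over 40 N, if the wrist force passes 120 N, or if a joint passes its speed limit or range.

## Working session

There is one attempt and no reset: what is moved stays moved. The work goes in short steps, Python scripts to look and compute and a tool call to move; the robot and the scene stay as the last step left them, time stands still between calls to the robot, and variables do not carry over. Pictures are saved under pics/ and viewed, at most 10 in all, crops included, and the job is handed in when it is done.

Besides the shell and the picture viewer there is one more tool, called after "Emit:" by a JSON object that holds its "fn" and its "kwargs", one argument or row to a line. apply_moves: Moves the arm, as the interface text tells. Its arguments: {"type":"object","properties":{"steps":{"type":"array","items":{"type":"object","properties":{"twist":{"type":"array","items":{"type":"number"}},"dp":{"type":"array","items":{"type":"number"}},"gripper":{"type":"number"}}}},"grip_force":{"type":"number"}},"required":["steps"]}

```bash
mkdir -p pics; ls; cat > h.py <<'E'
import numpy as np, cv2
from workcell import r, eyes, job
def snap(n,save=None):
    c=eyes.calibration(n); p,d=eyes.snapshot(n)
    if save: cv2.imwrite('pics/'+save,p[:,:,::-1]); np.savez('pics/'+save+'.npz',p=p,d=d)
    return p,d,c
def world(d,c):
    h,w=d.shape; u,v=np.meshgrid(np.arange(w),np.arange(h))
    P=np.stack([(u-c['cx'])/c['fx']*d,-(v-c['cy'])/c['fy']*d,-d],-1)
    W=P@np.array(c['orientation']).T+np.array(c['origin']); W[d<=0]=np.nan
    return W
E
python3 - <<'E'
from h import *
o=r.get_obs();print(o['t'],o['tool_pos'],o['ee_rot'],o['force'])
a,d,c=snap('top','a_top.png');print(c)
b,d2,c2=snap('scene','a_scene.png');print(c2)
cv2.imwrite('pics/both.png',cv2.resize(np.vstack([a,b])[:,:,::-1],(400,600)) if 0 else np.hstack([a,b])[:,:,::-1][:, :])
E
```

```text
pics
0.0 [ 216.34937701 -585.42439394  206.25461475] [[ 9.38065183e-01  3.46458335e-01 -5.79254727e-04]
 [ 3.46458716e-01 -9.38062307e-01  2.33778640e-03]
 [ 2.66568558e-04 -2.39368388e-03 -9.99997100e-01]] [-0.89284401 -0.23912932 -0.36583763]
{'fx': 407.68761899259783, 'fy': 407.68761899259783, 'cx': 256.6266374300021, 'cy': 192.02403551087534, 'origin': array([ 307.17236565,  -65.77112438, 1432.48915014]), 'orientation': array([[ 0.00568329,  0.98216238, -0.18794884],
       [-0.99994272,  0.00387716, -0.00997597],
       [-0.00906932,  0.18799478,  0.98212815]])}
{'fx': 422.22660132978933, 'fy': 422.22660132978933, 'cx': 256.11646489658847, 'cy': 182.84090301139153, 'origin': array([1314.56043812, -150.04185482,  863.60878766]), 'orientation': array([[ 0.15574451, -0.6892463 ,  0.7075897 ],
       [ 0.9877042 ,  0.11850063, -0.10197067],
       [-0.01356692,  0.71477069,  0.69922729]])}
```

View pics/a_top.png

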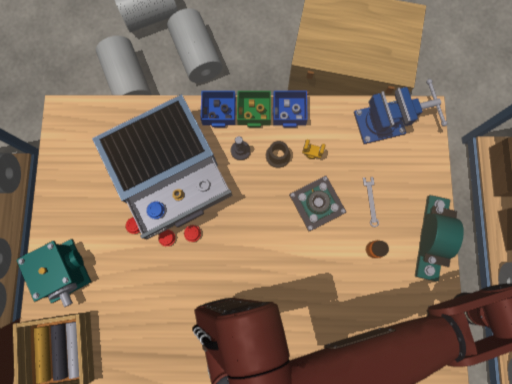

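View pics/a_scene.png

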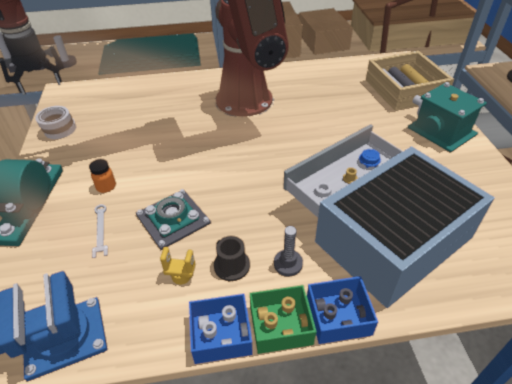

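The top view shows the blue cover in the drawer at about (156,210), the bushing at (179,194) and the collar at (204,185). The teal unit is at (318,201), and red decoys lie in front of the drawer. The scene view agrees, with the cover at (370,157) and the unit at (172,213).

```bash
python3 - <<'E'
from h import *
def load(n): z=np.load(f'pics/a_{n}.png.npz'); return z['p'],z['d']
for n,boxes in (('top',dict(cov=(135,190,175,230),unit=(285,170,350,235))),('scene',dict(cov=(350,140,390,175),unit=(130,185,215,245)))):
    p,d=load(n); c=eyes.calibration(n); W=world(d,c); hsv=cv2.cvtColor(p,cv2.COLOR_RGB2HSV)
    for k,(x0,y0,x1,y1) in boxes.items():
        w=W[y0:y1,x0:x1].reshape(-1,3); h=hsv[y0:y1,x0:x1].reshape(-1,3)
        if k=='cov':
            m=(h[:,0]>100)&(h[:,0]<125)&(h[:,1]>170); q=w[m]; zt=np.nanpercentile(q[:,2],95); t=q[abs(q[:,2]-zt)<5]
        else:
            m=(abs(w[:,2]-50)<5); t=w[m]; zt=0
        (cx,cy),rad=cv2.minEnclosingCircle(t[:,:2].astype(np.float32))
        print(n,k,m.sum(),len(t),zt,np.nanmedian(t,0),np.mean(t,0),(cx,cy),rad, np.percentile(w[:,2][~np.isnan(w[:,2])],[5,50,95]))
    # drawer front & walls
p,d=load('top'); c=eyes.calibration('top'); W=world(d,c)
for uv in [(113,158),(150,150),(140,205),(145,237),(230,190),(190,213),(187,217),(185,222),(179,194),(204,185),(134,226),(167,238),(192,233),(170,200),(318,201),(240,148),(278,153)]:
    print(uv,W[uv[1],uv[0]].round(0))
m=(W[...,2]>140)&(W[...,2]<162); m[:, 240:]=0; m[:90]=0
q=W[m]; print('cab top',len(q),cv2.minAreaRect(q[:,:2].astype(np.float32)), cv2.boxPoints(cv2.minAreaRect(q[:,:2].astype(np.float32))))
E
```

```text
top cov 3 3 116.24651300703931 [521.12818321 273.93808772 115.51090621] [519.1336035  274.17260011 114.96532595] (518.1363525390625, 274.28985595703125) 10.198617935180664 [ 81.49215301  87.86770003 143.69900231]
top unit 215 215 0 [ 544.73107418 -266.54942082   48.08284741] [ 541.59277034 -265.30477974   48.41327237] (541.6717529296875, -256.485595703125) 47.924625396728516 [-3.93311458  3.45878374 45.09943959]
scene cov 227 127 119.0386869682388 [505.44189348 277.98261979 116.6647817 ] [505.43692079 278.8108674  116.85483135] (504.73931884765625, 279.19366455078125) 22.154085159301758 [ 84.3165097  101.64023643 150.5773247 ]
scene unit 324 324 0 [ 539.86261276 -269.80888105   47.43198573] [ 540.46048299 -267.23671887   47.61389132] (540.833984375, -265.7831115722656) 41.698490142822266 [-2.08695099  2.98154423 45.97370166]
(113, 158) [664. 417. 150.]
(150, 150) [692. 298. 148.]
(140, 205) [519. 338.  88.]
(145, 237) [408. 301. 137.]
(230, 190) [589.  44.  -3.]
(190, 213) [485. 160. 144.]
(187, 217) [475. 173. 122.]
(185, 222) [458. 178. 126.]
(179, 194) [551. 203. 117.]
(204, 185) [588. 126.  87.]
(134, 226) [454. 372.  29.]
(167, 238) [413. 254.  37.]
(192, 233) [431. 169.  34.]
(170, 200) [537. 239.  84.]
(318, 201) [ 544. -265.   36.]
(240, 148) [721.   6.  79.]
(278, 153) [ 726. -128.    1.]
cab top 7386 ((567.7103271484375, 401.88250732421875), (379.6198425292969, 652.8201904296875), 28.3008975982666) [[245.83672  599.2875  ]
 [555.3401    24.498993]
 [889.5839   204.47754 ]
 [580.08057  779.266   ]]
```

Emit:
{"fn": "apply_moves", "kwargs": {
  "steps": [
    {"twist":[0,0,0],"dp":[0,0,-60],"gripper":0},
    {"twist":[0,0,0],"dp":[0,0,-60],"gripper":0},
    {"twist":[0,0,0],"dp":[34,-42,0],"gripper":0},
    {"twist":[0,0,0],"dp":[34,-42,0],"gripper":0},
    {"twist":[0,0,0],"dp":[34,-42,0],"gripper":0},
    {"twist":[0,0,0],"dp":[34,-42,0],"gripper":0},
    {"twist":[0,0,0],"dp":[34,-42,0],"gripper":0},
    {"twist":[0,0,0],"dp":[34,-42,0],"gripper":0},
    {"twist":[0,0,0],"dp":[34,-42,0],"gripper":0},
    {"twist":[0,0,0],"dp":[34,-42,0],"gripper":0},
    {"twist":[0,0,0],"dp":[34,-42,0],"gripper":0},
    {"twist":[0,0,0],"dp":[34,-42,0],"gripper":0},
    {"twist":[0,0,0],"dp":[34,-42,0],"gripper":0},
    {"twist":[0,0,0],"dp":[34,-42,0],"gripper":0},
    {"twist":[0,0,0],"dp":[34,-42,0],"gripper":0},
    {"twist":[0,0,0],"dp":[34,-42,0],"gripper":0},
    {"twist":[0,0,0],"dp":[34,-42,0],"gripper":0},
    {"twist":[0,0,0],"dp":[34,-42,0],"gripper":0},
    {"twist":[0,0,0],"dp":[20,-20,0],"gripper":0}
  ]
}}

```text
t: 2.48
tool_pos: [505.6, 260.8, 326.6]
ee_rot: [[0.937, 0.349, -0.002], [0.349, -0.937, -0.0], [-0.002, -0.0, -1.0]]
force: [0.0, -0.5, 0.0]
grip_width: 1.001
grip_force: 0.0
```

Emit:
{"fn": "apply_moves", "kwargs": {
  "steps": [
    {"twist":[0,0,-10],"dp":[0,0,0],"gripper":0},
    {"twist":[0,0,-10],"dp":[0,0,0],"gripper":0},
    {"twist":[0,0,-10],"dp":[0,0,0],"gripper":0},
    {"twist":[0,0,-10],"dp":[0,0,0],"gripper":0},
    {"twist":[0,0,-10],"dp":[0,0,0],"gripper":0},
    {"twist":[0,0,-10],"dp":[0,0,0],"gripper":0},
    {"twist":[0,0,-10],"dp":[0,0,0],"gripper":0},
    {"twist":[0,0,-10],"dp":[0,0,0],"gripper":0},
    {"twist":[0,0,-10],"dp":[0,0,0],"gripper":0},
    {"twist":[0,0,-8.5],"dp":[0,0,0],"gripper":0},
    {"twist":[0,0,0],"dp":[0,0,0],"gripper":0}
  ]
}}

```text
t: 3.85
tool_pos: [505.5, 258.1, 326.9]
ee_rot: [[-0.48, 0.877, -0.001], [0.877, 0.48, -0.0], [0.0, -0.001, -1.0]]
force: [0.2, 0.2, -0.7]
grip_width: 0.998
grip_force: 0.0
```

```bash
python3 - <<'E'
from h import *
o=r.get_obs();print(o['t'],o['tool_pos'],o['ee_rot'],o['force'],o['q'])
a,d,c=snap('wrist','w1.png');print(c)
E
```

```text
3.85 [505.52760588 258.13662791 326.93305223] [[-4.79784278e-01  8.77385701e-01 -1.17423030e-03]
 [ 8.77386453e-01  4.79784201e-01 -3.65249318e-04]
 [ 2.42912615e-04 -1.20549463e-03 -9.99999244e-01]] [ 0.15739265  0.17834308 -0.66162779] [ 1.99643544e+01  1.32236061e+00  9.20029625e+01  3.30695395e-03
  8.67450576e+01 -8.70715856e+00]
{'fx': 306.5797365409447, 'fy': 306.5797365409447, 'cx': 256.5618765362927, 'cy': 189.3867169082756, 'origin': array([475.17178069, 317.08620924, 493.08976085]), 'orientation': array([[ 0.8776933 , -0.46240331, -0.12584775],
       [ 0.47922063,  0.84609728,  0.23338162],
       [-0.001437  , -0.26514632,  0.96420712]])}
```

View pics/w1.png

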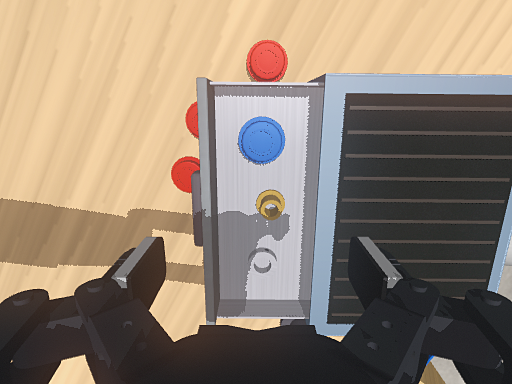

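The wrist view shows the cover at (262,140), the bushing at (270,205) and the collar at (262,262). The drawer pull is at about (197,210), with red decoys left of the drawer front and beyond its far wall.

```bash
python3 - <<'E'
from h import *
z=np.load('pics/w1.png.npz');p,d=z['p'],z['d'];c=eyes.calibration('wrist');W=world(d,c)
hsv=cv2.cvtColor(p,cv2.COLOR_RGB2HSV)
def at(u,v,zz):
    k=np.array(c['orientation'])@np.array([(u-c['cx'])/c['fx'],-(v-c['cy'])/c['fy'],-1]); return c['origin']+k*(zz-c['origin'][2])/k[2]
m=((hsv[...,0]>100)&(hsv[...,0]<125)&(hsv[...,1]>150)&(hsv[...,2]>120)).astype(np.uint8); m[:100]=0;m[180:]=0;m[:,:230]=0;m[:,300:]=0
pts=np.argwhere(m)[:,::-1]; w=W[m>0]; print(len(w),np.nanpercentile(w[:,2],[5,25,50,75,95]))
t=w[w[:,2]>np.nanpercentile(w[:,2],90)-4]; print('top',t.mean(0),cv2.minEnclosingCircle(t[:,:2].astype(np.float32)))
print('rim',cv2.minEnclosingCircle(w[~np.isnan(w[:,0])][:,:2].astype(np.float32)), cv2.fitEllipse(cv2.findContours(m,0,1)[0][0]) )
ex=np.array([.8774,.4798]);ey=np.array([-.4798,.8774])
# line fit of drawer front wall top (z~145) and pull
for nm,zz,box in (('fronttop',(138,150),(195,80,225,320)),('pull',(104,130),(185,165,208,255)),('cabedge',(142,156),(300,80,345,330))):
    x0,y0,x1,y1=box; q=W[y0:y1,x0:x1].reshape(-1,3); q=q[(q[:,2]>zz[0])&(q[:,2]<zz[1])]
    f=[]; s=q[:,:2]@ex; l=q[:,:2]@ey
    for b in np.arange(l.min(),l.max(),8):
        k=(l>=b)&(l<b+8)
        if k.sum()>2: f.append((b+4,s[k].min(),s[k].max()))
    f=np.array(f); print(nm,len(q),q[:,2].mean(),'lat',l.min(),l.max(),'s',np.median(f[:,1]),np.median(f[:,2]),'slope deg',np.degrees(np.polyfit(f[2:-2,0],f[2:-2,1],1)[0]))
print('cover s,l for 510,279',ex@[505,278],ey@[505,278])
for u,v,h in((262,140,117),(270,205,116),(262,262,101)): 
    a=at(u,v,h); print(a,ex@a[:2],ey@a[:2])
E
```

```text
1156 [101.35685829 115.73671023 116.74486397 117.41134794 118.29664982]
top [502.42658354 278.69511383 116.99745101] ((500.9105224609375, 282.2424621582031), 24.501550674438477)Traceback (most recent call last):
  File "<stdin>", line 9, in <module>
cv2.error: OpenCV(4.12.0) /io/opencv/modules/imgproc/src/shapedescr.cpp:361: error: (-201:Incorrect size of input array) There should be at least 5 points to fit the ellipse in function 'fitEllipseNoDirect'
```

```bash
python3 - <<'E'
from h import *
z=np.load('pics/w1.png.npz');p,d=z['p'],z['d'];c=eyes.calibration('wrist');W=world(d,c)
def at(u,v,zz):
    k=np.array(c['orientation'])@np.array([(u-c['cx'])/c['fx'],-(v-c['cy'])/c['fy'],-1]); return c['origin']+k*(zz-c['origin'][2])/k[2]
ex=np.array([.8774,.4798]);ey=np.array([-.4798,.8774])
for nm,zz,box in (('covtop',(113,121),(230,100,300,180)),('fronttop',(138,150),(195,80,225,320)),('pull',(104,130),(185,165,208,255)),('cabedge',(142,156),(300,80,345,330))):
    x0,y0,x1,y1=box; q=W[y0:y1,x0:x1].reshape(-1,3); q=q[(q[:,2]>zz[0])&(q[:,2]<zz[1])]
    f=[]; s=q[:,:2]@ex; l=q[:,:2]@ey
    for b in np.arange(l.min(),l.max(),8):
        k=(l>=b)&(l<b+8)
        if k.sum()>2: f.append((b+4,s[k].min(),s[k].max()))
    f=np.array(f); print(nm,len(q),q[:,2].mean(),'lat',l.min(),l.max(),l.mean(),'s',s.min(),s.max(),s.mean(),np.median(f[:,1]),np.median(f[:,2]),'slope deg',np.degrees(np.polyfit(f[2:-2,0],f[2:-2,1],1)[0]))
for u,v,h in((262,140,117),(270,205,116),(262,262,101)): 
    a=at(u,v,h); print(a,ex@a[:2],ey@a[:2])
E
```

```text
covtop 1279 116.91456790277596 lat -17.273692039218194 31.75018440432777 7.902821529922605 s 550.6449685567497 598.7655269324531 574.4595371982432 552.0275849995676 596.3193206935359 slope deg 4.9511304286777165
fronttop 2558 144.59091604500216 lat -229.64446072028423 76.41901093110562 -58.04957152853343 s 499.960021858606 515.1827107533609 508.25544867942705 501.8047765334826 513.4818859689367 slope deg 0.6222592486238274
pull 673 124.21338648122216 lat -129.4337758075135 -30.15019730905321 -76.1768665596276 s 485.15856314467914 498.1424751086024 492.1864204893703 486.2953200989272 497.7591580215051 slope deg 0.6234839504358178
cabedge 7055 150.2639555636168 lat -237.1702465838919 75.85875668848888 -82.33692732881944 s 637.2457990353213 684.345512438738 655.8916104596562 638.9772532354464 672.4502378351681 slope deg 0.5848617744997353
[500.29428108 284.03064413 117.        ] 575.2361052704108 9.1672910998862
[549.76851215 215.73326091 116.        ] 585.8757111480918 -74.49456900795181
[584.34921263 132.02382978 101.        ] 576.0530326954528 -164.53304396925537
```

Emit:
{"fn": "apply_moves", "kwargs": {
  "steps": [
    {"twist":[0,0,0.6],"dp":[22,8,0],"gripper":45},
    {"twist":[0,0,0],"dp":[0,0,40],"gripper":45},
    {"twist":[0,0,0],"dp":[0,0,40],"gripper":45},
    {"twist":[0,0,0],"dp":[0,0,40],"gripper":45},
    {"twist":[0,0,0],"dp":[0,0,40],"gripper":45},
    {"twist":[0,0,0],"dp":[0,0,10],"gripper":45},
    {"twist":[0,0,0],"dp":[0,0,0],"gripper":45}
  ]
}}

```text
t: 4.78
tool_pos: [502.2, 281.3, 157.5]
ee_rot: [[-0.471, 0.882, -0.001], [0.882, 0.471, -0.0], [0.0, -0.001, -1.0]]
force: [0.6, 0.2, 1.2]
grip_width: 0.823
grip_force: 0.0
```

```bash
python3 - <<'E'
from h import *
o=r.get_obs();print(o['t'],o['tool_pos'],o['ee_rot'],o['force'],o['grip_width'])
a,d,c=snap('wrist','w2.png');W=world(d,c)
print(c['origin'])
hsv=cv2.cvtColor(a,cv2.COLOR_RGB2HSV)
m=(hsv[...,0]>100)&(hsv[...,0]<125)&(hsv[...,1]>150)&(W[...,2]>112)&(W[...,2]<122)
q=W[m];R=np.array(o['ee_rot']);t=(q-o['tool_pos'])@R
print(len(q),q.mean(0),t.min(0),t.max(0),t.mean(0),cv2.minEnclosingCircle(q[:,:2].astype(np.float32)))
E
```

```text
4.775 [502.16848913 281.31168129 157.48251888] [[-4.71277258e-01  8.81984668e-01 -8.89405098e-04]
 [ 8.81985108e-01  4.71277154e-01 -3.35663215e-04]
 [ 1.23106495e-04 -9.42632491e-04 -9.99999548e-01]] [0.60915241 0.1636453  1.24480906] 0.822712758537934
[472.32722526 340.58217983 323.64255101]
3512 [499.96794614 283.30280451 116.84835006] [-21.95278134 -25.28151484  37.5431916 ] [25.98257031 23.9507744  44.39254935] [ 2.78820457 -0.9641712  40.63543928] ((500.6154479980469, 282.306396484375), 24.81212043762207)
```

View pics/w2.png

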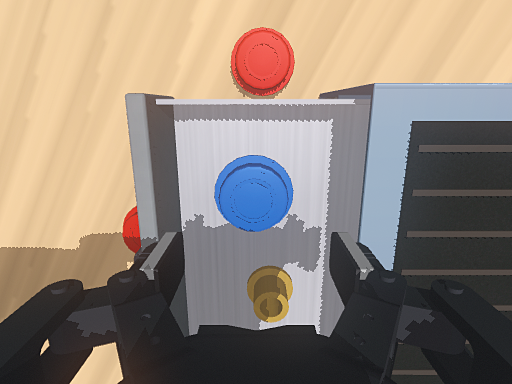

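The cover, at (254,193), sits midway between the fingers and needs only a 2 mm shift. Next I descend, tips just above the rim, and close.

Emit:
{"fn": "apply_moves", "kwargs": {
  "steps": [
    {"twist":[0,0,0],"dp":[2,-0.5,20],"gripper":45},
    {"twist":[0,0,0],"dp":[0,0,20],"gripper":45},
    {"twist":[0,0,0],"dp":[0,0,14],"gripper":45},
    {"twist":[0,0,0],"dp":[0,0,0],"gripper":45},
    {"twist":[0,0,0],"dp":[0,0,0],"gripper":90},
    {"twist":[0,0,0],"dp":[0,0,0],"gripper":130},
    {"twist":[0,0,0],"dp":[0,0,0],"gripper":160},
    {"twist":[0,0,0],"dp":[0,0,0],"gripper":160},
    {"twist":[0,0,0],"dp":[0,0,0],"gripper":160}
  ],
  "grip_force": 50
}}

```text
t: 5.95
tool_pos: [501.0, 282.9, 103.8]
ee_rot: [[-0.472, 0.882, 0.0], [0.882, 0.472, 0.0], [-0.0, 0.0, -1.0]]
force: [0.7, -0.1, -0.4]
grip_width: 0.375
grip_force: 0.0
```

```bash
python3 - <<'E'
from h import *
a,d,c=snap('wrist','w3.png');W=world(d,c);o=r.get_obs()
R=np.array(o['ee_rot'])
hsv=cv2.cvtColor(a,cv2.COLOR_RGB2HSV)
m=(hsv[...,0]>100)&(hsv[...,0]<125)&(hsv[...,1]>150)
t=(W[m]-o['tool_pos'])@R; print(np.percentile(W[m][:,2],[5,50,95]),t.mean(0))
E
```

```text
[nan nan nan] [nan nan nan]
```

View pics/w3.png

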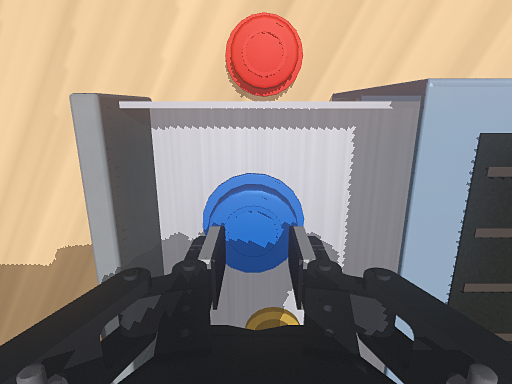

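```bash
python3 - <<'E'
from h import *
z=np.load('pics/w3.png.npz');d=z['d'];c=eyes.calibration('wrist');W=world(d,c);o=r.get_obs();R=np.array(o['ee_rot'])
T=(W-o['tool_pos'])@R
print(o['tool_pos'],c['origin'])
for u,v in [(221,228),(218,240),(216,260),(212,280),(206,230),(292,230),(297,250),(304,228),(253,200),(253,182),(240,240),(254,176)]: print((u,v),d[v,u],W[v,u].round(1),T[v,u].round(1))
E
```

```text
[500.96256475 282.92733858 103.71749395] [470.88184576 342.08568918 269.85687802]
(221, 228) 145.88605 [482.6 284.3 134.1] [  9.9 -15.6 -30.4]
(218, 240) 131.91028 [482.6 284.9 148.5] [ 10.4 -15.2 -44.7]
(216, 260) 121.06535 [484.6 282.5 160.5] [  7.4 -14.6 -56.8]
(212, 280) 117.93163 [486.4 276.8 165.4] [  1.5 -15.8 -61.7]
(206, 230) 180.19873 [478.1 265.6 102.5] [ -4.5 -28.4   1.3]
(292, 230) 142.57082 [511.8 300.4 137.4] [ 10.3  17.9 -33.7]
(297, 250) 123.114136 [511.7 300.2 157.6] [ 10.2  17.6 -53.9]
(304, 228) 145.51393 [517.3 303.1 134.4] [ 10.1  23.9 -30.7]
(253, 200) 160.30856 [491.8 299.  116.8] [ 18.5  -0.5 -13.1]
(253, 182) 172.86855 [488.8 304.2 102.1] [24.5 -0.6  1.6]
(240, 240) 166.60616 [496.3 275.5 116.5] [ -4.4  -7.6 -12.8]
(254, 176) 171.43439 [487.7 307.7 102.6] [28.1 -0.1  1.1]
```

Gripper closed above the dome: the tips are about 28 mm behind the TCP at this opening (edge at row 228). I'll reopen and go lower while watching force.

Emit:
{"fn": "apply_moves", "kwargs": {
  "steps": [
    {"twist":[0,0,0],"dp":[0,0,0],"gripper":45},
    {"twist":[0,0,0],"dp":[0,0,0],"gripper":45},
    {"twist":[0,0,0],"dp":[0,0,0],"gripper":45},
    {"twist":[0,0,0],"dp":[0,0,0],"gripper":45},
    {"twist":[0,0,0],"dp":[0,0,5],"gripper":45},
    {"twist":[0,0,0],"dp":[0,0,5],"gripper":45},
    {"twist":[0,0,0],"dp":[0,0,0],"gripper":45}
  ]
}}

```text
t: 6.88
tool_pos: [500.2, 282.6, 92.6]
ee_rot: [[-0.472, 0.882, -0.002], [0.882, 0.472, -0.001], [0.0, -0.002, -1.0]]
force: [-0.4, 0.3, 0.1]
grip_width: 0.823
grip_force: 0.0
```

```bash
python3 - <<'E'
from h import *
o=r.get_obs();a,d,c=snap('wrist','w4.png');W=world(d,c);R=np.array(o['ee_rot'])
T=(W-o['tool_pos'])@R; print(o['tool_pos'],o['force'],o['grip_width'])
# finger points: |y|<60, x within pad, above floor
for sgn in(-1,1):
    m=(T[...,2]<-2)&(T[...,2]>-60)&(np.abs(T[...,0])<13)&(sgn*T[...,1]>27)&(sgn*T[...,1]<58)
    q=T[m]; i=np.argsort(-q[:,2])[:12]; print(m.sum(), q[i].round(0).tolist())
E
```

```text
[500.20652678 282.61558961  92.63578512] [-0.35706908  0.28759101  0.11443698] 0.82325132151861
1634 [[-9.0, -28.0, -7.0], [-4.0, -30.0, -8.0], [8.0, -27.0, -8.0], [4.0, -29.0, -8.0], [-4.0, -27.0, -8.0], [-10.0, -28.0, -8.0], [-11.0, -27.0, -8.0], [8.0, -28.0, -8.0], [-4.0, -29.0, -8.0], [8.0, -27.0, -8.0], [5.0, -28.0, -8.0], [2.0, -27.0, -8.0]]
1635 [[0.0, 30.0, -7.0], [-0.0, 28.0, -7.0], [-1.0, 29.0, -8.0], [1.0, 30.0, -8.0], [2.0, 28.0, -8.0], [4.0, 29.0, -8.0], [-4.0, 29.0, -8.0], [3.0, 30.0, -8.0], [8.0, 28.0, -8.0], [-0.0, 28.0, -8.0], [3.0, 29.0, -8.0], [11.0, 28.0, -8.0]]
```

View pics/w4.png

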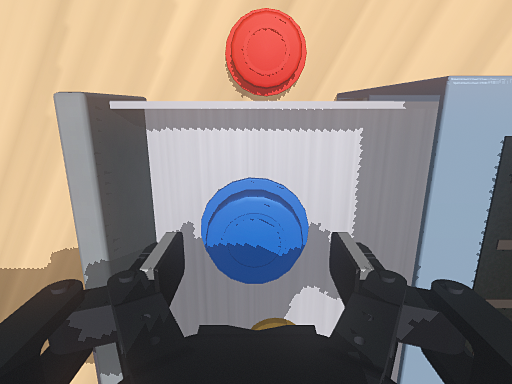

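```bash
python3 - <<'E'
from h import *
z=np.load('pics/w4.png.npz');d=z['d'];c=eyes.calibration('wrist');W=world(d,c);o=r.get_obs();R=np.array(o['ee_rot'])
T=(W-o['tool_pos'])@R
for u in (176,180,183,332,335):
    print(u,[(v,T[v,u].round(0).tolist()) for v in range(228,262,4)])
E
```

```text
176 [(228, [-5.0, -47.0, 7.0]), (232, [10.0, -36.0, -36.0]), (236, [10.0, -35.0, -40.0]), (240, [10.0, -34.0, -43.0]), (244, [8.0, -34.0, -44.0]), (248, [6.0, -34.0, -43.0]), (252, [4.0, -34.0, -44.0]), (256, [3.0, -34.0, -45.0]), (260, [1.0, -34.0, -45.0])]
180 [(228, [-6.0, -45.0, 7.0]), (232, [10.0, -34.0, -36.0]), (236, [9.0, -34.0, -37.0]), (240, [7.0, -34.0, -37.0]), (244, [5.0, -34.0, -37.0]), (248, [3.0, -34.0, -37.0]), (252, [1.0, -34.0, -38.0]), (256, [-1.0, -34.0, -38.0]), (260, [-2.0, -34.0, -39.0])]
183 [(228, [-5.0, -43.0, 6.0]), (232, [-8.0, -44.0, 7.0]), (236, [-11.0, -44.0, 8.0]), (240, [-14.0, -44.0, 7.0]), (244, [2.0, -34.0, -32.0]), (248, [0.0, -34.0, -31.0]), (252, [-1.0, -34.0, -33.0]), (256, [-3.0, -34.0, -34.0]), (260, [-5.0, -34.0, -33.0])]
332 [(228, [-6.0, 47.0, 7.0]), (232, [9.0, 37.0, -33.0]), (236, [8.0, 36.0, -34.0]), (240, [6.0, 36.0, -35.0]), (244, [4.0, 36.0, -35.0]), (248, [2.0, 37.0, -35.0]), (252, [1.0, 36.0, -37.0]), (256, [-1.0, 36.0, -37.0]), (260, [-3.0, 37.0, -37.0])]
335 [(228, [-6.0, 49.0, 7.0]), (232, [10.0, 38.0, -35.0]), (236, [10.0, 36.0, -39.0]), (240, [8.0, 36.0, -40.0]), (244, [6.0, 37.0, -40.0]), (248, [4.0, 37.0, -40.0]), (252, [3.0, 36.0, -41.0]), (256, [1.0, 37.0, -41.0]), (260, [-0.0, 36.0, -43.0])]
```

Measured tips are about 30 mm behind the TCP, at z≈123; the rim top is at 102. I'll go down 17 mm and close.

Emit:
{"fn": "apply_moves", "kwargs": {
  "steps": [
    {"twist":[0,0,0],"dp":[0.5,0.5,6],"gripper":45},
    {"twist":[0,0,0],"dp":[0,0,6],"gripper":45},
    {"twist":[0,0,0],"dp":[0,0,5],"gripper":45},
    {"twist":[0,0,0],"dp":[0,0,0],"gripper":45},
    {"twist":[0,0,0],"dp":[0,0,0],"gripper":80},
    {"twist":[0,0,0],"dp":[0,0,0],"gripper":110},
    {"twist":[0,0,0],"dp":[0,0,0],"gripper":150},
    {"twist":[0,0,0],"dp":[0,0,0],"gripper":150},
    {"twist":[0,0,0],"dp":[0,0,0],"gripper":150}
  ],
  "grip_force": 50
}}

```text
t: 8.05
tool_pos: [501.6, 283.8, 77.3]
ee_rot: [[-0.472, 0.882, 0.001], [0.882, 0.472, 0.0], [-0.0, 0.001, -1.0]]
force: [-0.9, -0.6, 4.6]
grip_width: 0.565
grip_force: 51.9
```

Emit:
{"fn": "apply_moves", "kwargs": {
  "steps": [
    {"twist":[0,0,0],"dp":[0,0,-10],"gripper":150},
    {"twist":[0,0,0],"dp":[0,0,-25],"gripper":150},
    {"twist":[0,0,0],"dp":[0,0,-25],"gripper":150},
    {"twist":[0,0,0],"dp":[0,0,-25],"gripper":150},
    {"twist":[0,0,0],"dp":[0,0,-25],"gripper":150},
    {"twist":[0,0,0],"dp":[0,0,0],"gripper":150},
    {"twist":[0,0,0],"dp":[0,0,0],"gripper":150}
  ]
}}

```text
t: 8.93
tool_pos: [500.3, 283.2, 185.2]
ee_rot: [[-0.472, 0.882, -0.002], [0.882, 0.472, -0.001], [0.0, -0.002, -1.0]]
force: [-1.0, 0.3, -2.5]
grip_width: 0.563
grip_force: 51.8
```

```bash
cat > cov.py <<'E'
from h import *
o=r.get_obs();a,d,c=snap('wrist','w_%d.png'%(o['t']*1000));W=world(d,c);R=np.array(o['ee_rot'])
T=(W-o['tool_pos'])@R; hsv=cv2.cvtColor(a,cv2.COLOR_RGB2HSV)
m=(hsv[...,0]>100)&(hsv[...,0]<125)&(hsv[...,1]>150)&(np.abs(T[...,0])<35)&(np.abs(T[...,1])<35)&(np.abs(T[...,2])<60)
q=T[m]; print(o['t'],o['tool_pos'],'force',o['force'],'w',o['grip_width'],o['grip_force'])
zs=q[:,2]; h=np.histogram(zs,bins=np.arange(-60,20,2)); print([(int(b),int(k)) for k,b in zip(*h) if k>20])
top=q[zs<np.percentile(zs,5)+5]; A=np.c_[top[:,:2],np.ones(len(top))]
def fit(P):
    for _ in range(3):
        k=np.linalg.lstsq(np.c_[P[:,:2],np.ones(len(P))],P[:,2],rcond=None)[0]; e=P[:,2]-np.c_[P[:,:2],np.ones(len(P))]@k; P=P[abs(e)<1.5]
    return k,len(P),P
k,n,P=fit(top); print('top plane',k,n,'x',P[:,0].min(),P[:,0].max(),'y',P[:,1].min(),P[:,1].max(),cv2.minEnclosingCircle(P[:,:2].astype(np.float32)))
E
python3 cov.py
```

```text
8.925 [500.25804357 283.20892805 185.24498144] force [-1.03723877  0.27877292 -2.49567184] w 0.5634633287568717 51.82810664176941
[(-42, 1948), (-40, 5813), (-38, 310), (-36, 130), (-34, 101), (-32, 95), (-30, 47), (-28, 30), (-26, 1230), (-24, 321)]
top plane [ 5.32081671e-03  1.19456156e-03 -3.95434606e+01] 7598 x -24.317420588740923 23.969168187877308 y -22.467574562863536 25.339414272275175 ((-0.1926572471857071, 1.4171264171600342), 24.53264617919922)
```

Cover is held level: top plane at -39.5 mm in the tool frame, centred to about 1 mm. Now I back off, lower to the pull height and prepare to push with the finger's back.

Emit:
{"fn": "apply_moves", "kwargs": {
  "steps": [
    {"twist":[0,0,0],"dp":[0,-36,0],"gripper":150},
    {"twist":[0,0,0],"dp":[-15,-36,0],"gripper":150},
    {"twist":[0,0,0],"dp":[-37,-36,0],"gripper":150},
    {"twist":[0,0,0],"dp":[-37,-36,0],"gripper":150},
    {"twist":[0,0,0],"dp":[0,0,0],"gripper":150},
    {"twist":[0,0,0],"dp":[0,0,35],"gripper":150},
    {"twist":[0,0,0],"dp":[0,0,35],"gripper":150},
    {"twist":[0,0,0],"dp":[0,0,35],"gripper":150},
    {"twist":[0,0,0],"dp":[0,0,0],"gripper":150},
    {"twist":[0,0,0],"dp":[0,0,0],"gripper":150}
  ]
}}

```text
t: 10.22
tool_pos: [416.9, 137.8, 82.2]
ee_rot: [[-0.473, 0.881, 0.001], [0.881, 0.473, 0.0], [-0.0, 0.001, -1.0]]
force: [1.1, 0.6, -1.6]
grip_width: 0.564
grip_force: 52.3
```

```bash
python3 - <<'E'
from h import *
o=r.get_obs();p,d,c=snap('scene','s2.png');R=np.array(o['ee_rot'])
print(o['tool_pos'],o['force'],o['grip_width'])
cv2.imwrite('pics/s2c.png',cv2.resize(p[60:260,220:500,::-1],None,fx=2.5,fy=2.5))
a,d,c=snap('wrist','w5.png');W=world(d,c);T=(W-o['tool_pos'])@R
# pull/drawer points in tool frame
for nm,z in (('pull',(104,127)),('front',(138,150))):
    m=(W[...,2]>z[0])&(W[...,2]<z[1])&(abs(T[...,0])<45)&(T[...,1]>32)&(T[...,1]<110); q=T[m]
    print(nm,m.sum(),np.percentile(q,[1,50,99],axis=0).round(1).tolist() if len(q) else '')
E
```

```text
[416.90511317 137.75852026  82.19359669] [ 1.14002129  0.57216853 -1.61012154] 0.5639712850553783
pull 6842 [[-41.3, 37.1, -44.3], [19.0, 58.7, -41.6], [44.5, 70.5, -22.9]]
front 5193 [[-24.6, 69.0, -63.9], [22.0, 73.6, -62.2], [44.6, 81.4, -56.0]]
```

View pics/s2c.png

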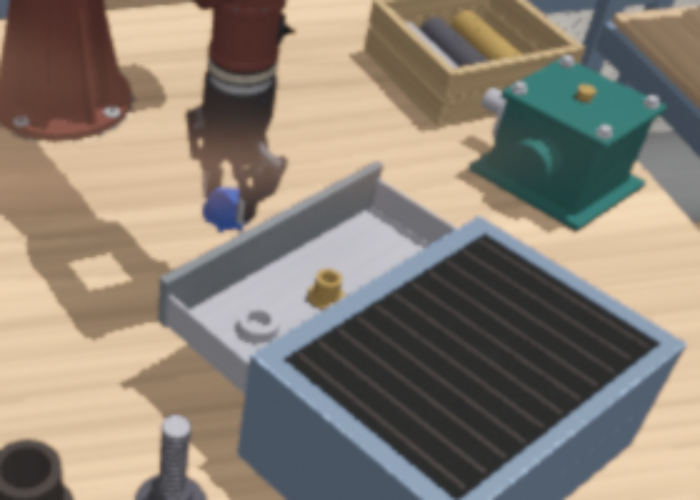

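Scene crop shows the gripper with the cover (225,208) in front of the drawer front. The bushing and collar are standing inside. Pushing.

Emit:
{"fn": "apply_moves", "kwargs": {
  "steps": [
    {"twist":[0,0,0],"dp":[0,5,0],"gripper":150},
    {"twist":[0,0,0],"dp":[0,5,0],"gripper":150},
    {"twist":[0,0,0],"dp":[0,5,0],"gripper":150},
    {"twist":[0,0,0],"dp":[0,6,0],"gripper":150},
    {"twist":[0,0,0],"dp":[0,7,0],"gripper":150},
    {"twist":[0,0,0],"dp":[0,7,0],"gripper":150},
    {"twist":[0,0,0],"dp":[0,7,0],"gripper":150},
    {"twist":[0,0,0],"dp":[0,7,0],"gripper":150},
    {"twist":[0,0,0],"dp":[0,7,0],"gripper":150},
    {"twist":[0,0,0],"dp":[0,7,0],"gripper":150},
    {"twist":[0,0,0],"dp":[0,7,0],"gripper":150},
    {"twist":[0,0,0],"dp":[0,7,0],"gripper":150},
    {"twist":[0,0,0],"dp":[0,7,0],"gripper":150},
    {"twist":[0,0,0],"dp":[0,7,0],"gripper":150},
    {"twist":[0,0,0],"dp":[0,7,0],"gripper":150},
    {"twist":[0,0,0],"dp":[0,6,0],"gripper":150}
  ]
}}

```text
t: 12.32
tool_pos: [508.3, 186.5, 81.5]
ee_rot: [[-0.472, 0.882, -0.0], [0.882, 0.472, -0.0], [0.0, -0.0, -1.0]]
force: [-1.5, -0.6, -1.8]
grip_width: 0.564
grip_force: 53.7
```

```bash
cat > dr.py <<'E'
from h import *
o=r.get_obs();R=np.array(o['ee_rot']);print(o['t'],o['tool_pos'],o['force'],o['grip_width'])
a,d,c=snap('wrist','d_%d.png'%(o['t']*1000));W=world(d,c);T=(W-o['tool_pos'])@R
q=W[(abs(T[...,0])<150)&(T[...,1]>25)&(T[...,1]<250)&(W[...,2]>138)&(W[...,2]<154)]
# along closing direction: s histogram split by height: front top ~145, cabinet ~150
s=(q[:,:2]@R[:2,1])
for lo,hi in((141,147.3),(148,153)):
    k=(q[:,2]>lo)&(q[:,2]<hi); print(lo,k.sum(),np.percentile(s[k],[2,5,10,50,90,98]).round(1) if k.any() else '')
print('tcp s',o['tool_pos'][:2]@R[:2,1])
E
python3 dr.py
```

```text
12.325 [508.25438907 186.45420383  81.54607338] [-1.46961412 -0.63850834 -1.82499948] 0.5638544662258921
141 11783 [562.3 591.  591.5 595.7 601.2 602.5]
148 284 [562.9 563.3 564.3 572.3 581.1 583.8]
tcp s 536.0755006563187
```

Emit:
{"fn": "apply_moves", "kwargs": {
  "steps": [
    {"twist":[0,0,0],"dp":[0,5,0],"gripper":150},
    {"twist":[0,0,0],"dp":[0,5,0],"gripper":150},
    {"twist":[0,0,0],"dp":[0,5,0],"gripper":150},
    {"twist":[0,0,0],"dp":[0,5,0],"gripper":150},
    {"twist":[0,0,0],"dp":[0,4,0],"gripper":150},
    {"twist":[0,0,0],"dp":[0,4,0],"gripper":150}
  ]
}}

```text
t: 13.12
tool_pos: [532.8, 199.6, 81.6]
ee_rot: [[-0.472, 0.882, -0.0], [0.882, 0.472, 0.0], [0.0, 0.0, -1.0]]
force: [-1.0, -0.0, -0.7]
grip_width: 0.562
grip_force: 53.7
```

Emit:
{"fn": "apply_moves", "kwargs": {
  "steps": [
    {"twist":[0,0,0],"dp":[0,2,0],"gripper":150},
    {"twist":[0,0,0],"dp":[0,2,0],"gripper":150},
    {"twist":[0,0,0],"dp":[0,0,0],"gripper":150}
  ]
}}

```text
t: 13.5
tool_pos: [536.5, 201.5, 81.6]
ee_rot: [[-0.472, 0.882, 0.001], [0.882, 0.472, 0.0], [-0.0, 0.001, -1.0]]
force: [0.5, -0.6, -1.6]
grip_width: 0.562
grip_force: 52.8
```

Emit:
{"fn": "apply_moves", "kwargs": {
  "steps": [
    {"twist":[0,0,0],"dp":[0,1,0],"gripper":150},
    {"twist":[0,0,0],"dp":[0,1,0],"gripper":150},
    {"twist":[0,0,0],"dp":[0,0,0],"gripper":150}
  ]
}}

```text
t: 13.88
tool_pos: [537.9, 202.3, 81.6]
ee_rot: [[-0.472, 0.882, 0.0], [0.882, 0.472, 0.0], [0.0, 0.0, -1.0]]
force: [-0.4, -1.1, -2.0]
grip_width: 0.558
grip_force: 53.3
```

```bash
python3 dr.py
```

```text
13.875 [537.85833382 202.32959602  81.55532946] [-0.4195895  -1.09863714 -2.0368984 ] 0.5581944359215572
141 12249 [595.9 624.7 625.1 629.6 635.4 640.1]
148 14424 [638.6 639.5 640.1 646.3 657.7 662.9]
tcp s 569.6642663982243
```

Emit:
{"fn": "apply_moves", "kwargs": {
  "steps": [
    {"twist":[0,0,0],"dp":[0,1,0],"gripper":150},
    {"twist":[0,0,0],"dp":[0,1,0],"gripper":150},
    {"twist":[0,0,0],"dp":[0,0,0],"gripper":150}
  ]
}}

```text
t: 14.3
tool_pos: [539.3, 203.1, 81.6]
ee_rot: [[-0.472, 0.882, -0.001], [0.882, 0.472, -0.0], [0.0, -0.001, -1.0]]
force: [-2.0, -1.6, 0.3]
grip_width: 0.561
grip_force: 54.7
```

Emit:
{"fn": "apply_moves", "kwargs": {
  "steps": [
    {"twist":[0,0,0],"dp":[0,1,0],"gripper":150},
    {"twist":[0,0,0],"dp":[0,1,0],"gripper":150},
    {"twist":[0,0,0],"dp":[0,0,0],"gripper":150}
  ]
}}

```text
t: 14.68
tool_pos: [539.9, 203.4, 81.6]
ee_rot: [[-0.472, 0.881, -0.004], [0.881, 0.472, -0.002], [0.0, -0.004, -1.0]]
force: [-6.1, -3.2, 3.2]
grip_width: 0.557
grip_force: 58.2
```

```bash
python3 dr.py
```

```text
14.675 [539.88272044 203.40462625  81.60194059] [-6.07290616 -3.24993084  3.22855794] 0.5573906691259157
141 12191 [598.4 627.  627.4 631.9 637.6 640. ]
148 16587 [638.9 639.6 640.2 647.3 659.2 664.6]
tcp s 571.9329476186435
```

Emit:
{"fn": "apply_moves", "kwargs": {
  "steps": [
    {"twist":[0,0,0],"dp":[0,1,0],"gripper":150},
    {"twist":[0,0,0],"dp":[0,1,0],"gripper":150},
    {"twist":[0,0,0],"dp":[0,0,0],"gripper":150}
  ]
}}

```text
t: 15.1
tool_pos: [540.9, 204.0, 81.6]
ee_rot: [[-0.472, 0.881, -0.005], [0.881, 0.472, -0.003], [0.0, -0.006, -1.0]]
force: [-7.5, -4.9, 4.6]
grip_width: 0.562
grip_force: 60.2
```

Emit:
{"fn": "apply_moves", "kwargs": {
  "steps": [
    {"twist":[0,0,0],"dp":[0,1,0],"gripper":150},
    {"twist":[0,0,0],"dp":[0,1,0],"gripper":150},
    {"twist":[0,0,0],"dp":[0,0,0],"gripper":150}
  ]
}}

```text
t: 15.48
tool_pos: [541.2, 204.1, 81.7]
ee_rot: [[-0.473, 0.881, -0.009], [0.881, 0.473, -0.004], [0.0, -0.01, -1.0]]
force: [-12.2, -7.5, 8.7]
grip_width: 0.563
grip_force: 64.3
```

```bash
python3 dr.py
```

```text
15.475 [541.16688271 204.09839596  81.68733646] [-12.15462436  -7.48434992   8.73288888] 0.5632116989557125
141 12274 [600.3 628.6 629.  633.5 639.1 640.3]
148 18049 [639.1 639.7 640.3 647.9 660.2 665.7]
tcp s 573.3501558935515
```

Emit:
{"fn": "apply_moves", "kwargs": {
  "steps": [
    {"twist":[0,0,0],"dp":[0,1,0],"gripper":150},
    {"twist":[0,0,0],"dp":[0,1,0],"gripper":150},
    {"twist":[0,0,0],"dp":[0,1,0],"gripper":150},
    {"twist":[0,0,0],"dp":[0,0,0],"gripper":150}
  ]
}}

```text
t: 16.02
tool_pos: [545.3, 206.4, 81.4]
ee_rot: [[-0.472, 0.881, -0.005], [0.881, 0.472, -0.002], [0.0, -0.006, -1.0]]
force: [-6.5, -4.7, 2.8]
grip_width: 0.557
grip_force: 59.9
```

```bash
python3 dr.py; python3 - <<'E'
from h import *
p,d,c=snap('scene','s3.png')
cv2.imwrite('pics/s3c.png',cv2.resize(p[60:260,240:500,::-1],None,fx=3,fy=3,interpolation=cv2.INTER_CUBIC))
E
```

```text
16.025 [545.32734154 206.37861613  81.35718438] [-6.5438778  -4.69165243  2.81101184] 0.5574868305169314
141 8810 [604.2 608.2 633.5 636.2 640.  640.7]
148 22084 [639.3 639.9 640.8 650.3 663.1 669.6]
tcp s 578.1355531205147
```

View pics/s3c.png

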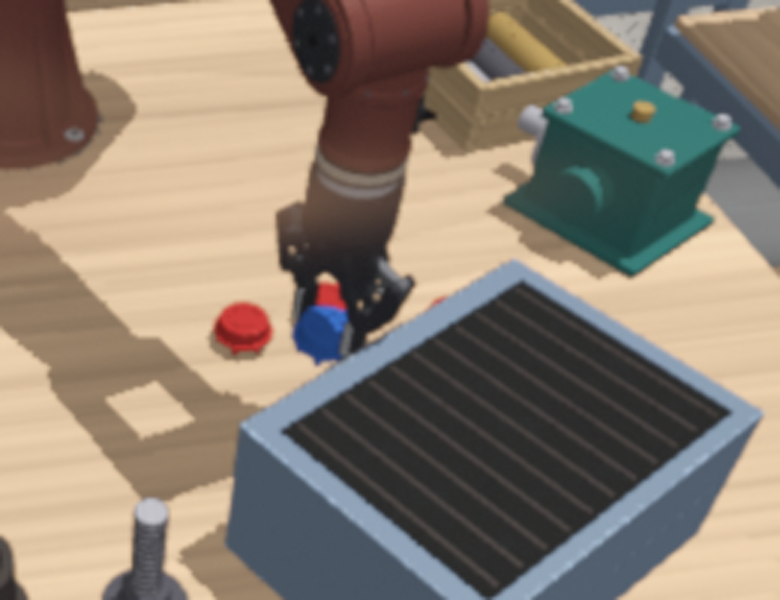

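The drawer front is now nearly inside the cabinet edge. It jumped about 4 mm and the force dropped, so it was at the detent. I'll continue to home.

Emit:
{"fn": "apply_moves", "kwargs": {
  "steps": [
    {"twist":[0,0,0],"dp":[0,1,0],"gripper":150},
    {"twist":[0,0,0],"dp":[0,1,0],"gripper":150},
    {"twist":[0,0,0],"dp":[0,1,0],"gripper":150},
    {"twist":[0,0,0],"dp":[0,0,0],"gripper":150}
  ]
}}

```text
t: 16.62
tool_pos: [549.0, 208.3, 81.5]
ee_rot: [[-0.472, 0.881, -0.003], [0.881, 0.472, -0.001], [0.0, -0.003, -1.0]]
force: [-6.1, -3.9, 2.5]
grip_width: 0.565
grip_force: 58.6
```

Emit:
{"fn": "apply_moves", "kwargs": {
  "steps": [
    {"twist":[0,0,0],"dp":[0,1,0],"gripper":150},
    {"twist":[0,0,0],"dp":[0,1,0],"gripper":150},
    {"twist":[0,0,0],"dp":[0,0,0],"gripper":150},
    {"twist":[0,0,0],"dp":[0,0,0],"gripper":150}
  ]
}}

```text
t: 17.12
tool_pos: [548.9, 208.3, 81.6]
ee_rot: [[-0.473, 0.881, -0.007], [0.881, 0.473, -0.004], [0.0, -0.008, -1.0]]
force: [-11.1, -6.0, 6.5]
grip_width: 0.559
grip_force: 63.1
```

```bash
python3 dr.py
```

```text
17.125 [548.93591771 208.26161014  81.6139556 ] [-11.05503183  -6.03787089   6.48523421] 0.5589036166019558
141 5114 [608.1 609.1 637.1 638.5 640.3 640.8]
148 25978 [639.4 640.  641.2 652.4 666.1 673.4]
tcp s 582.1761975883163
```

Emit:
{"fn": "apply_moves", "kwargs": {
  "steps": [
    {"twist":[0,0,0],"dp":[0,1,0],"gripper":150},
    {"twist":[0,0,0],"dp":[0,1,0],"gripper":150},
    {"twist":[0,0,0],"dp":[0,1,0],"gripper":150},
    {"twist":[0,0,0],"dp":[0,0,0],"gripper":150}
  ]
}}

```text
t: 17.68
tool_pos: [548.8, 208.2, 81.8]
ee_rot: [[-0.473, 0.881, -0.014], [0.881, 0.473, -0.007], [0.001, -0.016, -1.0]]
force: [-18.3, -11.4, 13.8]
grip_width: 0.566
grip_force: 70.5
```

```bash
python3 dr.py
```

```text
17.675 [548.76586822 208.22709651  81.78100105] [-18.27851346 -11.3865451   13.82390871] 0.5655998646289813
141 5074 [608.3 609.3 637.1 638.5 640.2 640.7]
148 26153 [639.3 640.  641.2 652.4 666.1 673.2]
tcp s 581.9222933462923
```

Emit:
{"fn": "apply_moves", "kwargs": {
  "steps": [
    {"twist":[0,0,0],"dp":[0,-6,0],"gripper":150},
    {"twist":[0,0,0],"dp":[0,-10,0],"gripper":150},
    {"twist":[0,0,0],"dp":[0,-20,0],"gripper":150},
    {"twist":[0,0,0],"dp":[0,-20,0],"gripper":150},
    {"twist":[0,0,0],"dp":[0,-10,0],"gripper":150},
    {"twist":[0,0,0],"dp":[0,0,0],"gripper":150}
  ]
}}

```text
t: 18.48
tool_pos: [496.4, 180.1, 81.7]
ee_rot: [[-0.472, 0.882, 0.001], [0.882, 0.472, 0.0], [-0.0, 0.001, -1.0]]
force: [-0.1, -0.1, -2.1]
grip_width: 0.56
grip_force: 54.6
```

```bash
python3 dr.py; python3 cov.py; python3 - <<'E'
from h import *
import glob
f=sorted(glob.glob('pics/d_*.npz'),key=lambda x:int(x.split('_')[1].split('.')[0]))[-1]
z=np.load(f);c=eyes.calibration('wrist');o=r.get_obs();R=np.array(o['ee_rot']);W=world(z['d'],c);T=(W-o['tool_pos'])@R
s=W[...,:2]@R[:2,1]
for lo,hi in((96,127),(128,140),(141,147),(148,153)):
    m=(W[...,2]>lo)&(W[...,2]<hi)&(abs(T[...,0])<70)&(s>580)&(s<660); print(lo,m.sum(),np.percentile(s[m],[2,10,50,90]).round(1) if m.any() else '')
E
```

```text
18.475 [496.42986812 180.13996126  81.70131669] [-0.0973491  -0.09700038 -2.09330972] 0.5600887236497718
141 486 [547.8 547.8 547.9 548.8 552.1 554.4]
148 272 [549.5 549.6 550.5 557.8 567.6 570. ]
tcp s 522.6893821529543
18.525 [497.1276998  180.3615975   81.95446386] force [ 0.48452271 -0.12944176 -1.50489768] w 0.5609883560055334 54.61171209812164
[(-42, 1706), (-40, 5248), (-38, 52), (-26, 442), (-24, 114)]
top plane [ 2.58618895e-03 -2.28708704e-03 -3.95628418e+01] 6868 x -24.546198860478412 22.26210875801985 y -22.35233473978798 24.942479243980898 ((-0.6519938111305237, 1.3249915838241577), 24.2440128326416)
96 11139 [622.1 622.5 624.8 638.5]
128 293 [637.7 638.  638.6 639.2]
141 0 
148 0
```

Drawer is home: the face moved 136 mm in total, is flush with the cabinet and hit a hard stop. The cover is still level in the grip. Next stop is the unit, keeping an offset so the wrist camera can see it.

Emit:
{"fn": "apply_moves", "kwargs": {
  "steps": [
    {"twist":[0,0,0],"dp":[0,0,-40],"gripper":150},
    {"twist":[0,0,0],"dp":[0,0,-40],"gripper":150},
    {"twist":[0,0,0],"dp":[-10,0,-40],"gripper":150},
    {"twist":[0,0,0],"dp":[-45,-16,0],"gripper":150},
    {"twist":[0,0,0],"dp":[-50,-17,0],"gripper":150},
    {"twist":[0,0,0],"dp":[-50,-17,0],"gripper":150},
    {"twist":[0,0,0],"dp":[-50,-17,0],"gripper":150},
    {"twist":[0,0,0],"dp":[-50,-17,0],"gripper":150},
    {"twist":[0,0,0],"dp":[-50,-17,0],"gripper":150},
    {"twist":[0,0,0],"dp":[-50,-18,0],"gripper":150},
    {"twist":[0,0,0],"dp":[-50,-18,0],"gripper":150},
    {"twist":[0,0,0],"dp":[-50,-18,0],"gripper":150},
    {"twist":[0,0,0],"dp":[-40,-17,0],"gripper":150},
    {"twist":[0,0,0],"dp":[0,0,0],"gripper":150},
    {"twist":[0,0,0],"dp":[0,0,0],"gripper":150},
    {"twist":[0,0,0],"dp":[0,0,0],"gripper":150}
  ]
}}

```text
t: 20.58
tool_pos: [578.8, -336.2, 201.5]
ee_rot: [[-0.473, 0.881, -0.0], [0.881, 0.473, 0.001], [0.001, 0.0, -1.0]]
force: [-1.1, -0.7, -1.7]
grip_width: 0.561
grip_force: 54.8
```

```bash
python3 - <<'E'
from h import *
o=r.get_obs();print(o['t'],o['tool_pos'],o['force'],o['grip_width'])
a,d,c=snap('wrist','u1.png');print(c['origin'])
E
```

```text
20.575 [ 578.75819323 -336.20556971  201.47523733] [-1.0973701  -0.67042343 -1.69193879] 0.5607516880167557
[ 548.66371147 -277.15743311  367.62997683]
```

View pics/u1.png

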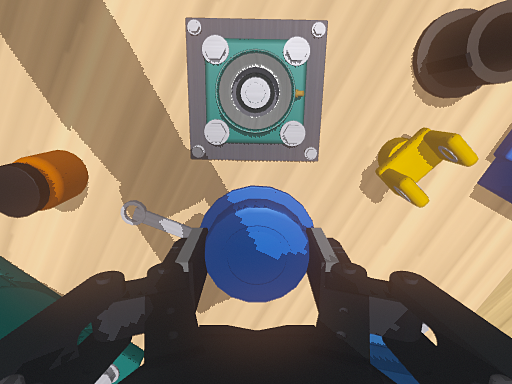

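The unit's face ring is centred near (256,92), fully visible; the cover in hand is at (258,243).

```bash
python3 - <<'E'
from h import *
from scipy.optimize import least_squares
z=np.load('pics/u1.png.npz');p,d=z['p'],z['d'];c=eyes.calibration('wrist');W=world(d,c);o=r.get_obs();R=np.array(o['ee_rot'])
S=W[30:160,190:325]; m=(abs(S[...,2]-50)<5); q=S[m]
print(m.sum(),np.median(q,0),np.percentile(q[:,2],[5,50,95]))
zf=np.median(q[:,2])
g=cv2.cvtColor(p,cv2.COLOR_RGB2GRAY)
def at(u,v,zz):
    k=np.array(c['orientation'])@np.array([(u-c['cx'])/c['fx'],-(v-c['cy'])/c['fy'],-1]); return c['origin']+k*(zz-c['origin'][2])/k[2]
k=np.median(q,0)[:2]
k=np.array(cv2.minEnclosingCircle(q[:,:2].astype(np.float32))[0])
rr=np.hypot(*(q[:,:2]-k).T); print('minenc',k,rr.min(),np.percentile(rr,[1,99]))
# angular inner/outer fit
for it in range(3):
    ang=np.arctan2(*(q[:,:2]-k).T[::-1]); rr=np.hypot(*(q[:,:2]-k).T); I=[];O=[]
    for b in np.arange(-np.pi,np.pi,np.pi/18):
        s=(ang>=b)&(ang<b+np.pi/18)
        if s.sum()>3: I.append(q[s][rr[s].argmin()]);O.append(q[s][rr[s].argmax()])
    f=lambda P:least_squares(lambda x:np.hypot(P[:,0]-x[0],P[:,1]-x[1])-x[2],[*k,30],loss='soft_l1').x
    I=np.array(I);O=np.array(O);fi,fo=f(I),f(O);k=(fi[:2]+fo[:2])/2
print('inner',fi,'outer',fo,len(I))
t=(np.array([*k,zf])-o['tool_pos'])@R; print('unit in tool',t,'tool',o['tool_pos'])
E
python3 cov.py
```

```text
3027 [ 539.69087462 -264.40981851   47.43277826] [45.21039327 47.43277826 49.88975298]
minenc [ 541.2199707  -266.81646729] 23.831943156162065 [24.27404766 39.73722748]
inner [ 541.10494405 -266.74841766   24.2360079 ] outer [ 541.13003731 -266.80154348   39.77466105] 36
unit in tool [ 78.89189979  -0.32243614 154.17630714] tool [ 578.7597195  -336.16080631  201.58542759]
20.625 [ 578.7597195  -336.16080631  201.58542759] force [-0.41386606 -0.43025464 -1.25895297] w 0.5585178443348654 54.759682416915894
[(-42, 1452), (-40, 5081), (-38, 136), (-26, 1043), (-24, 319)]
top plane [ 4.65805577e-03 -9.98304099e-04 -3.95246210e+01] 6455 x -23.833165742628264 23.96319113043598 y -22.385957316264253 25.10215678762001 ((-0.1294742077589035, 1.2171589136123657), 24.438648223876953)
```

Emit:
{"fn": "apply_moves", "kwargs": {
  "steps": [
    {"twist":[0,0,0],"dp":[40,-1,0],"gripper":150},
    {"twist":[0,0,0],"dp":[39,-1,0],"gripper":150},
    {"twist":[0,0,0],"dp":[0,0,40],"gripper":150},
    {"twist":[0,0,0],"dp":[0,0,40],"gripper":150},
    {"twist":[0,0,0],"dp":[0,0,40],"gripper":150},
    {"twist":[0,0,0],"dp":[0,0,20],"gripper":150},
    {"twist":[0,0,0],"dp":[0,0,8],"gripper":150},
    {"twist":[0,0,0],"dp":[0,0,0],"gripper":150},
    {"twist":[0,0,0],"dp":[0,0,0],"gripper":150}
  ]
}}

```text
t: 21.8
tool_pos: [540.9, -269.7, 55.6]
ee_rot: [[-0.472, 0.882, 0.003], [0.882, 0.472, -0.002], [-0.003, 0.002, -1.0]]
force: [0.0, 0.5, -1.9]
grip_width: 0.56
grip_force: 54.7
```

```bash
cat > fit.py <<'E'
from h import *
from scipy.optimize import least_squares
o=r.get_obs();R=np.array(o['ee_rot']);a,d,c=snap('wrist','f_%d.png'%(o['t']*1000));W=world(d,c);T=(W-o['tool_pos'])@R
print(o['t'],o['tool_pos'],o['force'],o['grip_width'])
hsv=cv2.cvtColor(a,cv2.COLOR_RGB2HSV);blue=(hsv[...,0]>100)&(hsv[...,0]<125)&(hsv[...,1]>150)
def circ(q,k,rad):
    ang=np.arctan2(*(q[:,:2]-k).T[::-1]); rr=np.hypot(*(q[:,:2]-k).T); O=[]
    for b in np.arange(-np.pi,np.pi,np.pi/24):
        s=(ang>=b)&(ang<b+np.pi/24)
        if s.sum()>2 and abs(rr[s].max()-rad)<4: O.append(q[s][rr[s].argmax()])
    O=np.array(O); x=least_squares(lambda x:np.hypot(O[:,0]-x[0],O[:,1]-x[1])-x[2],[*k,rad],loss='soft_l1').x
    y=least_squares(lambda x:np.hypot(O[:,0]-x[0],O[:,1]-x[1])-rad,k,loss='soft_l1').x
    return len(O),x.round(2),y.round(2),np.degrees(np.arctan2(*(O[:,:2]-k).T[::-1])).round(0).astype(int).tolist()
near=(np.hypot(T[...,0],T[...,1])<46)
face=near&(abs(W[...,2]-48.5)<4)&~blue
print('face',face.sum(),np.median(W[face][:,2]),circ(T[face],np.array([0,0.]),39.7))
rim=near&blue&(T[...,2]>-29)&(T[...,2]<-18); print('rim',rim.sum(),np.median(T[rim][:,2]),circ(T[rim],np.array([0,0.]),29.7))
top=near&blue&(T[...,2]<-36); print('top',top.sum(),np.median(T[top][:,2]),circ(T[top],np.array([0,0.]),24.7)[:3])
E
python3 fit.py
```

```text
21.8 [ 540.90090857 -269.68915131   55.56599946] [ 0.03751478  0.48243707 -1.89342206] 0.5598575225529754
face 4535 47.30069237853303 (28, array([ 3.68,  1.56, 39.54]), array([3.48, 1.56]), [-98, -91, -88, -76, -70, -64, -53, -46, -39, -33, -24, -16, -8, 0, 4, 14, 20, 23, 33, 39, 48, 54, 60, 68, 77, 84, 94, 98])
rim 1666 -24.409856229380686 (21, array([-0.14,  1.37, 29.3 ]), array([-0.64,  1.35]), [-73, -60, -58, -47, -40, -37, -24, -22, -8, -4, 3, 13, 16, 29, 34, 43, 51, 56, 65, 70, 75])
top 8109 -39.46375838320112 (45, array([-0.14,  1.26, 24.35]), array([-0.13,  1.33]))
```

Emit:
{"fn": "apply_moves", "kwargs": {
  "steps": [
    {"twist":[0,0,0],"dp":[2,0,0],"gripper":150},
    {"twist":[0,0,0],"dp":[1.5,0,0],"gripper":150},
    {"twist":[0,0,0],"dp":[0,0,4],"gripper":150},
    {"twist":[0,0,0],"dp":[0,0,0],"gripper":150},
    {"twist":[0,0,0],"dp":[0,0,0],"gripper":150}
  ]
}}

```text
t: 22.48
tool_pos: [537.6, -265.6, 49.4]
ee_rot: [[-0.472, 0.882, -0.0], [0.882, 0.472, 0.0], [0.0, -0.0, -1.0]]
force: [0.0, -0.3, -1.1]
grip_width: 0.558
grip_force: 54.7
```

```bash
python3 fit.py
```

```text
22.475 [ 537.64915315 -265.61275725   49.38006696] [ 0.0053173  -0.2661233  -1.14299394] 0.5581924559471034
face 3942 47.52297543474471 (27, array([-1.62,  2.49, 39.64]), array([-1.7 ,  2.49]), [-94, -85, -81, -69, -66, -60, -47, -43, -32, -24, -16, -13, 0, 2, 13, 20, 29, 37, 41, 52, 57, 67, 75, 82, 83, 95, 98])
rim 1651 -24.486845609555555 (21, array([ 0.23,  1.25, 28.95]), array([-0.69,  1.25]), [-71, -61, -58, -46, -39, -36, -23, -20, -13, -3, 6, 13, 19, 27, 33, 45, 50, 60, 67, 69, 75])
top 8136 -39.49263005280261 (46, array([-0.15,  1.32, 24.34]), array([-0.16,  1.36]))
```

Emit:
{"fn": "apply_moves", "kwargs": {
  "steps": [
    {"twist":[0,0,0],"dp":[-1.7,1.2,0],"gripper":150},
    {"twist":[0,0,0],"dp":[0,0,0],"gripper":150},
    {"twist":[0,0,0],"dp":[0,0,0],"gripper":150},
    {"twist":[0,0,0],"dp":[0,0,0],"gripper":150},
    {"twist":[0,0,0],"dp":[0,0,0],"gripper":150}
  ]
}}

```text
t: 23.15
tool_pos: [539.6, -266.6, 49.6]
ee_rot: [[-0.472, 0.882, -0.0], [0.882, 0.472, 0.0], [0.0, -0.0, -1.0]]
force: [0.2, 0.6, -1.7]
grip_width: 0.564
grip_force: 54.7
```

```bash
python3 fit.py
```

```text
23.15 [ 539.58149209 -266.57114385   49.57528325] [ 0.16734758  0.58023432 -1.7221863 ] 0.5635254216613447
face 4262 47.395922649034176 (26, array([-0.06,  1.21, 39.88]), array([0.16, 1.21]), [-97, -90, -78, -68, -65, -58, -46, -38, -36, -25, -20, -11, -7, 7, 10, 20, 23, 33, 43, 50, 57, 66, 71, 81, 83, 95])
rim 1670 -24.48231764055498 (21, array([-0.27,  1.33, 29.36]), array([-0.7 ,  1.32]), [-74, -61, -58, -48, -40, -30, -23, -21, -8, -3, 6, 14, 22, 29, 36, 39, 51, 60, 65, 69, 75])
top 8136 -39.501399886823336 (46, array([-0.15,  1.3 , 24.32]), array([-0.14,  1.33]))
```

Cover centred over the bore to a few tenths of a millimetre. I'll descend to the mouth.

Emit:
{"fn": "apply_moves", "kwargs": {
  "steps": [
    {"twist":[0,0,0],"dp":[0,0,2],"gripper":150},
    {"twist":[0,0,0],"dp":[0,0,2],"gripper":150},
    {"twist":[0,0,0],"dp":[0,0,2],"gripper":150},
    {"twist":[0,0,0],"dp":[0,0,1],"gripper":150},
    {"twist":[0,0,0],"dp":[0,0,0],"gripper":150},
    {"twist":[0,0,0],"dp":[0,0,0],"gripper":150}
  ]
}}

```text
t: 23.95
tool_pos: [539.7, -266.6, 42.7]
ee_rot: [[-0.472, 0.882, 0.0], [0.882, 0.472, -0.0], [-0.0, 0.0, -1.0]]
force: [-0.2, -0.1, -2.0]
grip_width: 0.563
grip_force: 54.7
```

Emit:
{"fn": "apply_moves", "kwargs": {
  "steps": [
    {"twist":[0,0,0],"dp":[0,0,1],"gripper":150},
    {"twist":[0,0,0],"dp":[0,0,1],"gripper":150},
    {"twist":[0,0,0],"dp":[0,0,0],"gripper":150}
  ]
}}

```text
t: 24.32
tool_pos: [539.5, -266.6, 40.5]
ee_rot: [[-0.472, 0.882, -0.0], [0.882, 0.472, 0.0], [0.0, -0.0, -1.0]]
force: [1.0, 0.2, -0.8]
grip_width: 0.557
grip_force: 54.7
```

Emit:
{"fn": "apply_moves", "kwargs": {
  "steps": [
    {"twist":[0,0,0],"dp":[0,0,1],"gripper":150},
    {"twist":[0,0,0],"dp":[0,0,1],"gripper":150},
    {"twist":[0,0,0],"dp":[0,0,0],"gripper":150}
  ]
}}

```text
t: 24.7
tool_pos: [539.6, -266.6, 38.5]
ee_rot: [[-0.472, 0.882, -0.0], [0.882, 0.472, 0.0], [0.0, -0.0, -1.0]]
force: [0.3, 0.3, -1.7]
grip_width: 0.565
grip_force: 54.7
```

Emit:
{"fn": "apply_moves", "kwargs": {
  "steps": [
    {"twist":[0,0,0],"dp":[0,0,1],"gripper":150},
    {"twist":[0,0,0],"dp":[0,0,1],"gripper":150},
    {"twist":[0,0,0],"dp":[0,0,1],"gripper":150},
    {"twist":[0,0,0],"dp":[0,0,0],"gripper":150}
  ]
}}

```text
t: 25.2
tool_pos: [540.1, -266.9, 37.4]
ee_rot: [[-0.472, 0.881, 0.0], [0.881, 0.472, -0.0], [-0.001, 0.0, -1.0]]
force: [-2.9, 2.4, 7.0]
grip_width: 0.558
grip_force: 55.4
```

Emit:
{"fn": "apply_moves", "kwargs": {
  "steps": [
    {"twist":[0,0,0],"dp":[0,0,1],"gripper":150},
    {"twist":[0,0,0],"dp":[0,0,1],"gripper":150},
    {"twist":[0,0,0],"dp":[0,0,1],"gripper":150},
    {"twist":[0,0,0],"dp":[0,0,0],"gripper":150}
  ]
}}

```text
t: 25.7
tool_pos: [540.1, -267.0, 34.5]
ee_rot: [[-0.472, 0.881, 0.001], [0.881, 0.472, -0.001], [-0.001, 0.0, -1.0]]
force: [-2.7, 1.2, 5.3]
grip_width: 0.56
grip_force: 55.5
```

Emit:
{"fn": "apply_moves", "kwargs": {
  "steps": [
    {"twist":[0,0,0],"dp":[0,0,1],"gripper":150},
    {"twist":[0,0,0],"dp":[0,0,1],"gripper":150},
    {"twist":[0,0,0],"dp":[0,0,0],"gripper":150}
  ]
}}

```text
t: 26.08
tool_pos: [539.2, -266.3, 29.6]
ee_rot: [[-0.472, 0.882, -0.001], [0.882, 0.472, 0.001], [0.001, -0.0, -1.0]]
force: [0.1, -0.0, -4.4]
grip_width: 0.562
grip_force: 54.5
```

It snapped through and the force dropped. Now I'll land the rim and build pressure.

Emit:
{"fn": "apply_moves", "kwargs": {
  "steps": [
    {"twist":[0,0,0],"dp":[0,0,1],"gripper":150},
    {"twist":[0,0,0],"dp":[0,0,1],"gripper":150},
    {"twist":[0,0,0],"dp":[0,0,1],"gripper":150},
    {"twist":[0,0,0],"dp":[0,0,0],"gripper":150}
  ]
}}

```text
t: 26.58
tool_pos: [539.9, -266.8, 28.4]
ee_rot: [[-0.472, 0.881, 0.0], [0.881, 0.472, -0.0], [-0.001, 0.0, -1.0]]
force: [-2.3, 0.5, 2.5]
grip_width: 0.567
grip_force: 55.1
```

Emit:
{"fn": "apply_moves", "kwargs": {
  "steps": [
    {"twist":[0,0,0],"dp":[0,0,1],"gripper":150},
    {"twist":[0,0,0],"dp":[0,0,1],"gripper":150},
    {"twist":[0,0,0],"dp":[0,0,0],"gripper":150}
  ]
}}

```text
t: 26.95
tool_pos: [539.9, -266.8, 28.3]
ee_rot: [[-0.472, 0.881, -0.0], [0.881, 0.472, -0.0], [0.0, -0.0, -1.0]]
force: [-5.5, 3.0, 12.7]
grip_width: 0.558
grip_force: 56.1
```

```bash
python3 fit.py; python3 cov.py
```

```text
26.95 [ 539.91373796 -266.82781791   28.3000149 ] [-5.52954876  2.97621554 12.65219384] 0.5583510285844064
face 5272 47.92099517043701 (38, array([ 0.21,  1.1 , 39.95]), array([0.27, 1.1 ]), [-174, -172, -160, -155, -144, -135, -135, -83, -82, -69, -61, -57, -48, -44, -33, -28, -17, -8, -7, 3, 14, 22, 25, 34, 42, 52, 58, 62, 70, 82, 85, 134, 138, 145, 153, 163, 167, 179])
rim 1673 -24.507247941800266 (20, array([-0.15,  1.31, 29.32]), array([-0.62,  1.32]), [-73, -61, -56, -47, -41, -37, -24, -22, -10, -2, 4, 14, 17, 29, 37, 44, 50, 53, 66, 70])
top 8196 -39.55955430080468 (45, array([-0.35,  1.2 , 24.49]), array([-0.35,  1.24]))
27.0 [ 539.90013141 -266.851065     28.29378554] force [-5.96166315  2.35668902 12.47280192] w 0.5642057432554667 56.12493932247162
[(-42, 2116), (-40, 5758), (-38, 306), (-36, 125), (-34, 109), (-32, 104), (-30, 99), (-28, 35), (-26, 1262), (-24, 312)]
top plane [ 5.11583677e-03 -1.12030646e-04 -3.95856231e+01] 7676 x -24.789899548281305 23.978455126534257 y -22.66403502424455 25.099650195390087 ((-0.39610522985458374, 1.1677100658416748), 24.63834571838379)
```

Emit:
{"fn": "apply_moves", "kwargs": {
  "steps": [
    {"twist":[0,0,0],"dp":[0,0,1],"gripper":150},
    {"twist":[0,0,0],"dp":[0,0,1],"gripper":150},
    {"twist":[0,0,0],"dp":[0,0,0],"gripper":150},
    {"twist":[0,0,0],"dp":[0,0,0],"gripper":150}
  ]
}}

```text
t: 27.55
tool_pos: [539.9, -266.8, 28.2]
ee_rot: [[-0.472, 0.881, -0.001], [0.881, 0.472, 0.0], [0.001, -0.001, -1.0]]
force: [-10.5, 5.0, 22.3]
grip_width: 0.563
grip_force: 57.0
```

```bash
python3 - <<'E'
from h import *
o=r.get_obs();R=np.array(o['ee_rot']);a,d,c=snap('wrist','z.png');W=world(d,c);T=(W-o['tool_pos'])@R
print(o['t'],o['tool_pos'],o['force'],o['wrist_torque'])
rr=np.hypot(T[...,0]-.2,T[...,1]-1.1)
for lo,hi in((26,29),(33,38)):
    m=(rr>lo)&(rr<hi)&(T[...,0]>3)&(W[...,2]>42)&(W[...,2]<58); print(lo,m.sum(),np.percentile(W[m][:,2],[10,50,90]).round(1))
# drawer check from scene
p,d,c=snap('scene','s4.png');W=world(d,c)
ex=np.array([.882,.471]);s=W[...,:2]@ex;l=W[...,:2]@np.array([-.471,.882])
for lo,hi in((100,128),(141,153)):
    m=(W[...,2]>lo)&(W[...,2]<hi)&(abs(l+80)<140)&(s>560)&(s<670); print(lo,m.sum(),np.percentile(s[m],[1,5]).round(1) if m.any() else '')
E
```

```text
27.55 [ 539.91417514 -266.8390385    28.20585598] [-10.52096752   5.03943475  22.25569328] [ 0.86989746  1.55809193 -0.06687048]
26 1133 [45.5 52.5 53.5]
33 1977 [47.  48.1 49.3]
100 3 [621.5 621.5]
141 960 [639.2 640.7]
```

```bash
python3 -c "
from workcell import job
print(job.finish_job())"
```

```text
the job is handed in; nothing more can be done
None
```

I handed in the job with the drawer pushed home past its click and the cover snapped flush, centred and level in the bore, the gripper still pressing it down with about 22 N; I haven't seen the verdict.

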